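# Hook out the plate tray from under the riser

### The job

The sliding plate tray has been pushed too far back under the white bench riser for fingers to reach. Take the pull hook from its rest, feel with it under the riser for the yellow eye on the tray's front, catch the eye and gently pull the tray all the way out to its stop; touch the tray only with the hook, never with the gripper. Then lay the hook back down in its rest as it was, the tray staying fully out and everything else left undisturbed.

Things in the scene. Friction and masses are not known exactly. Their poses are not given: they have to be found in the camera images.
- hook: Loose pull hook, 0.15 kg. Blue handle block 90 long (x), 20 wide (y), 40 tall (z) mm, gripped across its width. A 7 mm steel rod leaves its +x end, axis 36 mm above the handle's underside, level to x = 130 mm, then turns straight down as a 7 mm prong. Origin: centre of the handle's underside; x towards the prong, z up.
- hook_tip (a point): Lower end of the hook's prong: x = 130 mm, y = 0, z = 8 mm in the hook's frame (not reported while the hook is held).
- rest: Hook rest, fixed: dark base 100 x 50 mm, 4 thick, a black saddle 14 mm long at each end (x = -37, +37 mm). The handle's underside lies on the saddle floors, 12 mm above the bench, between cheeks 34 mm apart reaching 24 mm above the bench; 60 mm between saddles for fingers. Origin: middle, at bench level; x along the handle, towards the prong end as at the start.
- riser: White bench riser fixed to the bench, open in front: 260 mm deep (x), 260 wide (y). Its top plate, the ledge, spans 115 to 130 mm above the bench; side walls 12 mm thick, 236 mm between them. Origin: centre of its footprint at bench level; x points from the open front into the riser.
- ledge_edge (a point): Mid-width of the lower front edge of the ledge: riser x = -130 mm, 115 mm above the bench.
- tray: Plate tray sliding along riser x, axes as the riser's. Origin: front face of its grey front panel (228 wide, 22 to 110 mm above bench), mid-width, bench level. Origin at riser x = -55 mm when right back, starts up to 15 mm further out, hard stop at riser x = -195 mm (fully out). Sliding takes 4 N plus 0.25 N per 10 mm/s; it stays where left; over 22 N from the hook damages it.
- slot_mid (a point): Middle of the slot in the panel's face, 55 mm above bench. The rigid yellow eye is clamped there at an unreported place, its middle -35 to +35 mm along tray y: a level U of 6 mm bar, legs 21 mm apart (centres) straight out of the face, cross bar 28 mm out (centre). Opening 15 mm wide, 8 to 25 mm out; first 8 mm are a clamp foot, 27 wide, 16 tall. Firm to a sideways touch of 2 to 5 N.
- wellplate: Bystander: clear lidded 24-well plate, 86 x 128 x 21 mm, lying loose on top of the riser. Origin: centre of its underside.
- bottle: Bystander: amber medium bottle with orange cap, 60 mm diameter, 110 mm tall, standing loose on top of the riser. Origin: centre of its underside.
- tipbox: Bystander: blue pipette tip box with clear lid, 82 x 117 x 65 mm, loose on the bench. Origin: centre of its underside.
- beaker: Bystander: glass beaker, 64 mm diameter, 75 mm tall, loose on the bench. Origin: centre of its underside.
Not all that is in view belongs to the job. Several things have the shape of the hook; the one meant has the colours described above.

How it is judged:
On the way, in this order (a step that is already met when the one before it is completed fails the run):
1. the hook pulls on the tray and the tray has begun to come out (15 mm or more) (contact force between hook and tray above 1 N and distance of tray from where it was at the start of the episode above 0.015 m), for 0.1 s.
2. the tray is out to within 8 mm of its stop (x of tray in the frame of riser below -0.187 m), for 0.1 s.
At the end, for the whole second after the job is handed in: The tray is still, within 8 mm of its stop; the hook lies released and still on its rest's saddles, upright (0.1 rad), along the rest (0.2 rad), prong pointing as at the start, handle within 20 mm of the rest's middle and seated within 4 mm in height (x of tray in the frame of riser below -0.187 m and horizontal distance between hook and rest below 0.02 m and z of hook in the frame of rest between 0.008 and 0.016 m and angle between hook's own z axis and vertical below 0.1 rad and angle between the x axis of hook and the x axis of rest, either way round below 0.2 rad and linear speed of hook below 0.02 m/s and linear speed of tray below 0.01 m/s and x of hook_tip in the frame of rest above 0.09 m); the robot touches nothing.
It fails at once if the robot itself touches the tray or its eye (over 0.5 N): only the hook may (contact force between any of the fingers, the arm and tray above 0.5 N).
It fails at once if the hook presses on the tray or its eye with more than 22 N (contact force between hook and tray above 22 N).
It fails at once if the hook or the robot presses on the riser with more than 15 N (contact force between any of hook, the fingers, the arm and riser above 15 N).
It fails at once if a bystander is moved by more than 15 mm or tipped (distance of any of wellplate, bottle, tipbox, beaker from where it was at the start of the episode above 0.015 m or angle between any of bottle, beaker's own z axis and vertical above 0.3 rad).
It also fails if it takes over 67 s, if anything falls off the work surface, if the arm or the gripper's body presses on something with over 40 N, if the wrist force passes 120 N, or if a joint passes its speed limit or range.

### The arm

A 6-joint arm with a two-finger parallel gripper is mounted at the origin on the work surface. World frame = base frame: x ahead of the robot, y to its left, z up, the work surface at z = 0. Lengths are in m, angles in rad, forces in N, time in s.
With the tool pointing down it reaches from about 0.35 to 0.85 m from the base axis. Payload 8.1 kg.
Tool frame: the origin (TCP) lies at the very end of the fingers, on their centre line; the grasp point (between the pads) lies 19 mm behind it (robot.grip_depth is the distance from the TCP to the grasp point, in m); z points along the fingers, y is the line along which they close (so a half turn about z gives the same grasp; the last joint's range is limited). The gripper opens to 93 mm and grips with 3 to 60 N. Pads are 15 mm wide; open, the fingers measure 128 mm over their backs; the gripper's body (75 mm by 188 mm) begins 65 mm behind the grasp point.
Start: joints at [-1.238, 0.13, 1.488, -0, 1.523, -0.085], TCP at [0.243, -0.548, 0.219] pointing down, gripper open.
Joint ranges: [-2.96, 2.96], [-0.89, 2.26], [0.02, 2.5], [-1.34, 4.48], [0, 2.73], [-2.66, 2.66]. Speed limits (rad/s): [2.39, 2.39, 2.79, 3.14, 3.14, 3.14].

### API

Orientations are given as a rotation vector (axis times angle).
In Python, from plant import robot gives the robot as it stands. The module is installed in compiled form; this text tells all that it offers.
- The arm moves only by the shell command python3 -m jog 'ROWS' [FORCE]. ROWS is JSON, a list that holds one entry, the list of rows, each a list of 7 numbers: the turn, a rotation vector about the tool's x, y, z in degrees, then the shift along the tool's x, y, z in cm, then the finger opening in cm, from 0 to 9.3. A call has 1 to 5 rows; each row shifts and turns the commanded pose from where the row before left it, along the tool's axes as they then stand; what a row does not reach is not made up. A row lasts 1/12 s, in which the tool goes at most 41.7 mm and 7.16 degrees, less where a joint would pass 70% of its speed; a pose out of reach is approached as far as the arm can. A call is refused whole if a number of a shift passes 4.17 or a number of a turn 7.16, either way. A call with a gripper value outside its range is refused whole. The fingers move at their own pace and stop on an object; FORCE is the grip in N (left out, the last holds). Time passes only in rows, so rows that do not move let the fingers close. It gives the time, the measured TCP pose, the force and the opening at its end, in the units of the state.
- robot.read_state(): the state, without advancing time (a new reading comes with each control period).
- robot.read_camera(name): name is "scene" or "top" or "wrist"; returns a dict with "img" (480x640x3 uint8, red, green, blue), "fx", "fy", "cx", "cy" (pixels), "extrinsics" (4x4, takes a point from camera to world coordinates). Camera axes: x right, y up, looking along -z (the intrinsics and any distortion apply to the point x, -y, -z); pixel columns grow to the right and rows downward; lengths in m; the calibration is good to about 2 mm. A picture is of the moment at which its call begins. There is no depth.
- robot.close_job(): hands the job in, once; it reports no verdict.
Trained networks look in a picture, given as the dict that the camera call returned (one of the last four; its "shot" number tells which), for a name from the list of things; names that differ only in an ending like _2 or _b are one class to them, and where a whole thing is asked for, a point or a joint stands for the part that bears it (a point fixed in the world has none). Each returns a list of dicts, best first, with "confidence" (0 to 1); they miss things now and then, are a little off and sometimes report something else, mostly with a low value. They report only what shows in the picture. A call takes as long as a camera call. They do not tell look-alikes from the thing itself.
- robot.masks_of(picture, label): "pixels" (480x640 bool, what is visible of it) and "point" ([column, row] in pixels, amid what is visible of it).
- robot.pinpoint(picture, label): "point" ([column, row] in pixels: a listed point, or the origin of a listed thing).
The state is a dict: "t": time; "q": joint angles; "dq": joint speeds; "joint_torque": joint torques, N m; "tool_pos": TCP position; "orientation": TCP orientation; "force": force on the tool from outside, world axes, zero at the start; "wrist_torque": the same for the moment, N m; "opening": finger opening in m.
Only numpy, scipy, OpenCV 4.12 (cv2) and the standard library are available. Lean on these libraries where they do the work, as an engineer would, in place of code of your own. Each camera call takes 0.05 s, during which the arm holds its last target. There are 200 camera calls.

## Working session

There is one attempt and no reset: what is moved stays moved. The work goes in short steps, Python scripts to look and compute and a shell command to move; the robot and the scene stay as the last step left them, time stands still between calls to the robot, and variables do not carry over. Pictures are saved under pics/ and viewed, on a budget of 10 in all, crops included, one or two more only if the job needs it, and the job is handed in when it is done.

```bash
mkdir -p pics
cat > h.py <<'E'
import numpy as np, cv2
from plant import robot
from scipy.spatial.transform import Rotation as R
def ray(c,p):
    E=np.array(c["extrinsics"]); d=np.array([(p[0]-c["cx"])/c["fx"],-(p[1]-c["cy"])/c["fy"],-1.0])
    return E[:3,3],E[:3,:3]@d
def onz(c,p,z):
    o,d=ray(c,p); return o+d*(z-o[2])/d[2]
def proj(c,P):
    E=np.array(c["extrinsics"]); q=E[:3,:3].T@(np.array(P)-E[:3,3]); return np.array([c["cx"]+c["fx"]*q[0]/-q[2],c["cy"]-c["fy"]*q[1]/-q[2]])
def save(c,n): cv2.imwrite("pics/"+n,cv2.cvtColor(c["img"],cv2.COLOR_RGB2BGR))
E
cat > a.py <<'E'
from h import *
np.set_printoptions(precision=4,suppress=True)
Z=dict(hook=.012,hook_tip=.02,rest=0,riser=0,ledge_edge=.115,tray=0,slot_mid=.055,wellplate=.13,bottle=.13,tipbox=0,beaker=0)
for n in ["top","scene"]:
    c=robot.read_camera(n); save(c,n+"0.png"); print(n,{k:v for k,v in c.items() if k not in("img","extrinsics")}, np.array(c["extrinsics"])[:3,3])
    for l in Z:
        for r in robot.pinpoint(c,l)[:4]: print(n,l,round(r["confidence"],2),np.round(r["point"],1),onz(c,r["point"],Z[l]))
print(robot.read_state())
E
python3 a.py
```

```text
top {'fx': 443.1626842589568, 'fy': 443.1626842589568, 'cx': 323.70276724031646, 'cy': 233.2812968935352, 'shot': 1} [ 0.4451 -0.1394  1.1241]
top hook 0.94 [404.6 300. ] [ 0.3495 -0.3104  0.012 ]
top hook 0.87 [420.1 224.1] [ 0.5375 -0.3546  0.012 ]
top hook 0.76 [338.5 332.5] [ 0.2722 -0.145   0.012 ]
top hook 0.63 [469.2 239.9] [ 0.4956 -0.4751  0.012 ]
top hook_tip 0.8 [330.1 276.1] [ 0.4118 -0.1269  0.02  ]
top hook_tip 0.73 [427.7 176.6] [ 0.6558 -0.3758  0.02  ]
top hook_tip 0.71 [457.9 311.6] [ 0.32   -0.4384  0.02  ]
top hook_tip 0.63 [514.9 223. ] [ 0.5349 -0.5865  0.02  ]
top rest 0.62 [423.6 226. ] [ 0.5335 -0.3656  0.    ]
top rest 0.34 [421.3 224.6] [ 0.5372 -0.3599  0.    ]
top ledge_edge 0.91 [273.2 207. ] [ 0.575  -0.0002  0.115 ]
top tray 0.67 [421.9 226.2] [ 0.5331 -0.3613  0.    ]
top wellplate 0.8 [224.2 181.2] [0.6346 0.1092 0.13  ]
top wellplate 0.5 [333.7 135. ] [ 0.7354 -0.1423  0.13  ]
top wellplate 0.39 [420.2 224.7] [ 0.5264 -0.332   0.13  ]
top bottle 0.9 [205.8 237.6] [0.5066 0.1514 0.13  ]
top tipbox 0.73 [335.8 135. ] [ 0.7733 -0.1481  0.    ]
top beak
[... 918 characters left out ...]
454  0.    ]
scene tipbox 0.31 [194. 329.] [ 0.5339 -0.3585  0.    ]
scene beaker 0.75 [196.2 426.6] [ 0.6886 -0.4131  0.    ]
scene beaker 0.33 [433.2 244.1] [0.5919 0.123  0.    ]
scene beaker 0.32 [191.4 327.9] [ 0.5298 -0.3617  0.    ]
{'t': 1.2, 'q': array([-1.2384,  0.1304,  1.4882,  0.    ,  1.523 , -0.0854]), 'dq': array([-0.0013,  0.0008, -0.0001,  0.0002,  0.0003, -0.0001]), 'joint_torque': array([  0.001 , -55.975 , -49.2062,   0.0773,   0.0225,  -0.    ]), 'tool_pos': array([ 0.2435, -0.5484,  0.2186]), 'orientation': array([-3.0733, -0.6515,  0.    ]), 'force': array([ 0.0364,  0.5017, -0.195 ]), 'wrist_torque': array([-0.0433,  0.0756, -0.0207]), 'opening': 0.09297420677850768}
```

View pics/top0.png

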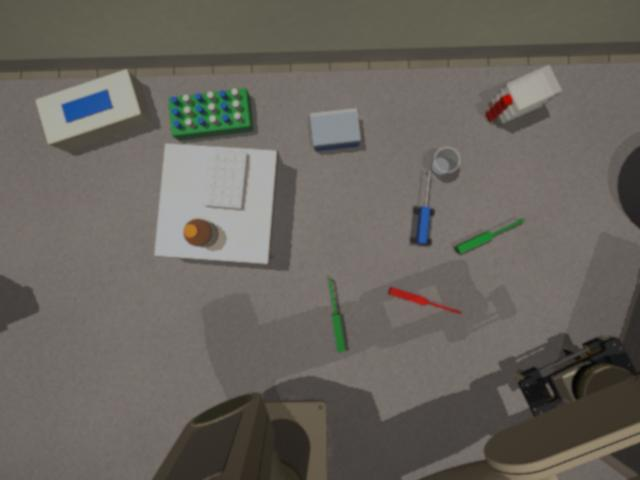

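View pics/scene0.png

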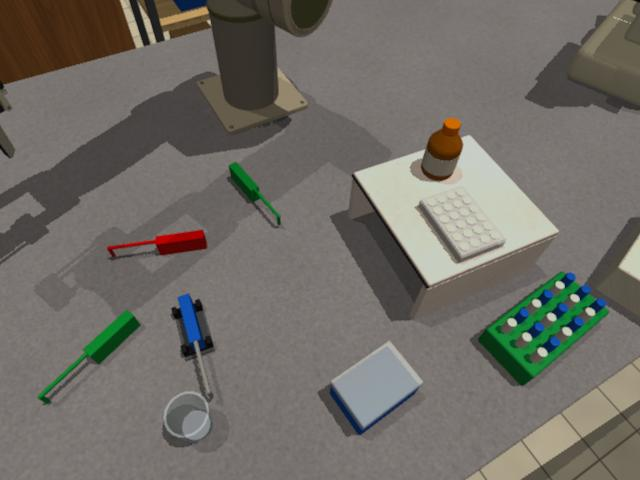

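The top view shows the blue hook on its black rest at about (423,226), prong up towards the beaker at (446,161). The riser sits at (215,203) with its open front on the right, facing world -y. The scene view agrees, and the red and green hooks are decoys.

```bash
cat > b.py <<'E'
from h import *
np.set_printoptions(precision=4,suppress=True)
for n in ["top","scene"]:
    c=robot.read_camera(n); hsv=cv2.cvtColor(c["img"],cv2.COLOR_RGB2HSV)
    m=cv2.inRange(hsv,(105,120,60),(125,255,255)); 
    k,lab,st,ce=cv2.connectedComponentsWithStats(m)
    for i in range(1,k):
        if st[i,4]>100:
            ctr=cv2.minAreaRect(np.argwhere(lab==i)[:,::-1].astype(np.float32)); b=cv2.boxPoints(ctr); print(n,st[i],ctr)
            if n=="top": print(np.array([onz(c,p,.052)[:2] for p in b]))
    if n=="top":
        for r in robot.masks_of(c,"riser")[:2]:
            mm=r["pixels"].astype(np.uint8); ctr=max(cv2.findContours(mm,0,2)[0],key=cv2.contourArea); print("riser",r["confidence"],mm.sum(),cv2.approxPolyDP(ctr,6,True).squeeze())
            P=np.array([onz(c,p,.13)[:2] for p in ctr[:,0,:]]).astype(np.float32); rr=cv2.minAreaRect(P*1000); print(rr,cv2.boxPoints(rr))
c=robot.read_camera("wrist"); s=robot.read_state(); T=np.eye(4); T[:3,:3]=R.from_rotvec(s["orientation"]).as_matrix(); T[:3,3]=s["tool_pos"]
print(np.linalg.inv(T)@np.array(c["extrinsics"]),c["fx"],c["cx"],c["cy"]); print("tool",T)
E
python3 b.py
```

```text
top [ 62  91  50  31 858] ((86.4000015258789, 105.69999694824219), (18.024982452392578, 47.750396728515625), 71.56504821777344)
[[0.8527 0.5406]
 [0.8884 0.426 ]
 [0.8441 0.4109]
 [0.8085 0.5252]]
top [417 207  14  37 381] ((423.42364501953125, 224.95388793945312), (11.04471492767334, 36.523319244384766), 4.573921203613281)
[[ 0.4894 -0.3368]
 [ 0.5774 -0.3465]
 [ 0.5747 -0.373 ]
 [ 0.4868 -0.3631]]
riser 0.74 453 [[426 198]
 [418 243]
 [426 241]]
((535.5985107421875, -338.2603454589844), (23.502016067504883, 102.77933502197266), 82.05705261230469) [[ 483.078  -342.7972]
 [ 584.8713 -357.    ]
 [ 588.119  -333.7234]
 [ 486.3257 -319.5207]]
riser 0.62 9982 [[166 144]
 [154 254]
 [274 263]
 [277 152]]
((585.0795288085938, 121.44316101074219), (275.9076843261719, 259.1910705566406), 84.95909118652344) [[443.8636  -4.5899]
 [702.0522 -27.3643]
 [726.2954 247.4762]
 [468.1068 270.2506]]
scene [173   0  33  11 246] ((189.0, 5.0), (10.0, 32.0), 90.0)
scene [562 273  14  14 114] ((567.7352905273438, 278.4411926269531), (9.219544410705566, 13.99201488494873), 49.398704528808594)
scene [575 28
[... 845 characters left out ...]
)
scene [529 322  15  15 132] ((536.2500610351562, 329.2500305175781), (9.192387580871582, 15.55634880065918), 45.0)
scene [544 337  16  15 140] ((551.5000610351562, 343.5000305175781), (9.899494171142578, 15.55634880065918), 45.0)
scene [330 387  86  48 408] ((371.48760986328125, 411.7613525390625), (84.95135498046875, 45.6149787902832), 2.726310968399048)
[[-0.0001  0.9556  0.2947  0.0812]
 [ 1.     -0.0003  0.0013 -0.0014]
 [ 0.0013  0.2947 -0.9556 -0.1659]
 [ 0.      0.      0.      1.    ]] 394.94902789756185 320.5737847129347 238.751978802725
tool [[ 0.914   0.4058 -0.      0.2435]
 [ 0.4058 -0.914   0.     -0.5484]
 [-0.     -0.     -1.      0.2186]
 [ 0.      0.      0.      1.    ]]
```

```bash
cat >> h.py <<'E'
from scipy.spatial.transform import Slerp
np.set_printoptions(precision=4,suppress=True)
def pose():
    s=robot.read_state(); return s, np.array(s["tool_pos"]), R.from_rotvec(s["orientation"])
def down(yaw,tilt=0):  # tool x at yaw (deg), z down, then turned about tool x by tilt deg
    return R.from_euler("z",yaw,degrees=True)*R.from_euler("x",180,degrees=True)*R.from_euler("x",tilt,degrees=True)
def plan(P1,R1,n=None,v=4.0):
    s,P0,R0=pose(); P1=np.array(P1,float); ang=np.degrees((R0.inv()*R1).magnitude()); d=100*np.linalg.norm(P1-P0)
    n=n or int(np.ceil(max(ang/6.9,d/v,1))); sl=Slerp([0,1],R.concatenate([R0,R1])); print("t",s["t"],"n",n,"dist",d,"ang",ang)
    for i in range(n):
        a,b=sl(i/n),sl((i+1)/n); w=np.degrees((a.inv()*b).as_rotvec()); t=b.inv().apply((P1-P0)/n)*100
        print(np.round(np.r_[w,t],2).tolist())
E
python3 -c "
from h import *
print(down(-8,40).as_matrix())
plan([.6,-.09,.2],down(-8,40))"
```

```text
[[ 0.9903 -0.1066  0.0895]
 [-0.1392 -0.7586  0.6365]
 [ 0.     -0.6428 -0.766 ]]
t 1.4 n 15 dist 58.101731952661694 ang 50.774116596512144
[2.6, 0.74, 2.04, 3.34, -1.94, 0.25]
[2.6, 0.74, 2.04, 3.27, -2.04, 0.39]
[2.6, 0.74, 2.04, 3.19, -2.14, 0.52]
[2.6, 0.74, 2.04, 3.1, -2.22, 0.66]
[2.6, 0.74, 2.04, 3.01, -2.3, 0.8]
[2.6, 0.74, 2.04, 2.92, -2.36, 0.95]
[2.6, 0.74, 2.04, 2.82, -2.42, 1.09]
[2.6, 0.74, 2.04, 2.72, -2.47, 1.24]
[2.6, 0.74, 2.04, 2.61, -2.5, 1.39]
[2.6, 0.74, 2.04, 2.5, -2.53, 1.54]
[2.6, 0.74, 2.04, 2.39, -2.54, 1.68]
[2.6, 0.74, 2.04, 2.28, -2.54, 1.83]
[2.6, 0.74, 2.04, 2.16, -2.54, 1.97]
[2.6, 0.74, 2.04, 2.05, -2.52, 2.11]
[2.6, 0.74, 2.04, 1.93, -2.49, 2.25]
```

```bash
python3 -m jog '[[[2.6,0.7,2,3.3,-2,0.2,9.3],[2.6,0.7,2,3.3,-2,0.4,9.3],[2.6,0.7,2,3.2,-2.1,0.5,9.3],[2.6,0.7,2,3.1,-2.2,0.7,9.3],[2.6,0.7,2,3,-2.3,0.8,9.3]]]'
python3 -m jog '[[[2.6,0.7,2,2.9,-2.4,0.9,9.3],[2.6,0.7,2,2.8,-2.4,1.1,9.3],[2.6,0.7,2,2.7,-2.5,1.2,9.3],[2.6,0.7,2,2.6,-2.5,1.4,9.3],[2.6,0.7,2,2.5,-2.5,1.5,9.3]]]'
python3 -m jog '[[[2.6,0.7,2,2.4,-2.5,1.7,9.3],[2.6,0.7,2,2.3,-2.5,1.8,9.3],[2.6,0.7,2,2.2,-2.5,2,9.3],[2.6,0.7,2,2,-2.5,2.1,9.3],[2.6,0.7,2,1.9,-2.5,2.2,9.3]]]'
python3 -m jog '[[[0,0,0,0,0,0,9.3],[0,0,0,0,0,0,9.3]]]'
cat > w.py <<'E'
from h import *
import sys
c=robot.read_camera("wrist"); save(c,sys.argv[1])
hsv=cv2.cvtColor(c["img"],cv2.COLOR_RGB2HSV); m=cv2.inRange(hsv,(22,120,60),(35,255,255))
k,lab,st,ce=cv2.connectedComponentsWithStats(m)
for i in range(1,k):
    if st[i,4]>15: print("yellow",st[i],ce[i],onz(c,ce[i],.055))
for l,z in [("slot_mid",.055),("ledge_edge",.115)]:
    for r in robot.pinpoint(c,l)[:2]: print(l,r["confidence"],r["point"],onz(c,r["point"],z))
E
python3 w.py wrist1.png
```

```text
t: 1.82
tool_pos: [0.3576, -0.3908, 0.2062]
orientation: [-2.884, -0.349, -0.018]
force: [-0.3, -0.3, -0.7]
opening: 0.0932
t: 2.23
tool_pos: [0.4694, -0.2338, 0.1938]
orientation: [-2.671, -0.081, -0.034]
force: [0.5, -0.0, -0.1]
opening: 0.0927
t: 2.65
tool_pos: [0.5809, -0.0776, 0.1799]
orientation: [-2.439, 0.159, -0.048]
force: [0.0, -0.9, -0.1]
opening: 0.0929
t: 2.82
tool_pos: [0.5797, -0.0775, 0.1789]
orientation: [-2.44, 0.154, -0.045]
force: [-0.9, -1.3, 0.9]
opening: 0.093
yellow [292 239  22  32 392] [304.5867 254.648 ] [0.5546 0.0508 0.055 ]
slot_mid 0.78 [284.1, 221.8] [0.5843 0.0724 0.055 ]
ledge_edge 0.95 [296.8, 253.9] [ 0.5767 -0.      0.115 ]
```

View pics/wrist1.png

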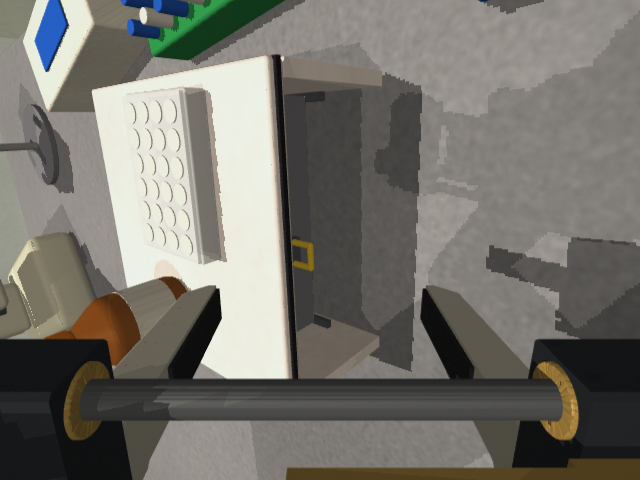

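The wrist view shows the yellow eye clearly at columns 292–314, rows 239–271, just under the ledge's front edge. The cross bar is at column ~311.

```bash
cat > e.py <<'E'
from h import *
c=robot.read_camera("wrist"); img=c["img"]; hsv=cv2.cvtColor(img,cv2.COLOR_RGB2HSV)
m=cv2.inRange(hsv,(20,100,50),(36,255,255)); m[:,330:]=0; m[:,:280]=0; m[300:]=0
for r in range(236,276,1): print(r,"".join("#" if v else "." for v in m[r,286:320]))
# riser front edge: last dark col at given rows
for r in [80,110,140,300,330,360]:
    print(r,img[r,268:300].mean(1).astype(int).tolist())
E
python3 e.py
```

```text
236 ..................................
237 ..................................
238 ..................................
239 ......###.........................
240 .....#########....................
241 .....#############................
242 ....###################...........
243 ....#####################.........
244 .....#####################........
245 .....#####################........
246 ........##################........
247 ............##############........
248 ..................########........
249 ...................#######........
250 ....................######........
251 ....................######........
252 ....................#######.......
253 ....................#######.......
254 ....................#######.......
255 ....................#######.......
256 ....................#######.......
257 ....................#######.......
258 ....................#######.......
259 ....................#######.......
260 .......##...........#######.......
261 .......######.......#######.......
262 ......###########...#######.......
263 ......#####################.......
264 ....
[... 635 characters left out ...]
 36, 32, 24, 12, 11, 11, 20, 92, 68, 60, 58, 58, 59, 59, 59, 59, 59, 59, 59, 59, 59, 58, 60, 59, 58]
140 [227, 220, 208, 161, 152, 126, 122, 121, 81, 38, 32, 19, 12, 12, 13, 59, 87, 62, 59, 59, 59, 58, 59, 59, 59, 59, 59, 58, 59, 58, 58, 59]
300 [233, 233, 232, 232, 232, 232, 232, 232, 232, 232, 228, 219, 209, 170, 155, 128, 120, 119, 60, 31, 26, 12, 13, 13, 44, 79, 61, 59, 59, 59, 58, 58]
330 [232, 232, 232, 233, 234, 234, 234, 234, 234, 233, 233, 234, 230, 223, 212, 171, 157, 129, 121, 122, 58, 31, 21, 13, 13, 12, 65, 71, 61, 73, 88, 91]
360 [233, 233, 232, 233, 233, 233, 234, 234, 234, 234, 233, 233, 233, 234, 230, 223, 213, 188, 143, 125, 122, 122, 44, 29, 18, 12, 13, 12, 96, 93, 98, 97]
```

```bash
python3 - <<'E'
from h import *
c=robot.read_camera("wrist")
A=np.array([onz(c,p,.115)[:2] for p in [(279.7,80),(281.5,110),(283,140),(292,300),(293.8,330),(295.6,360)]]); print(A)
u,_,v=np.linalg.svd(A-A.mean(0)); d=v[0]*np.sign(v[0][0]); yaw=np.degrees(np.arctan2(d[1],d[0]))+90; print("riser yaw",yaw)
cb=onz(c,(309.3,256),.055); l=onz(c,(304,244.5),.055); r=onz(c,(304,265.5),.055); print(cb,l,r,np.linalg.norm(l-r))
rx=np.array([np.cos(np.radians(yaw)),np.sin(np.radians(yaw))]); le=np.array([.576,0]); ry=np.array([-rx[1],rx[0]])
for p in (cb,l,r): print("riser x,y",(p[:2]-le)@rx-.130,(p[:2]-le)@ry)
for i in (7,15,25): 
    pass
print("opening centre",cb[:2]+rx*.0115)
E
python3 -c "
from h import *
plan([.536,-.355,.2],down(-8))"
```

```text
[[ 0.6932 -0.0047]
 [ 0.6749 -0.0031]
 [ 0.6559 -0.0012]
 [ 0.5398  0.0093]
 [ 0.5148  0.0115]
 [ 0.4887  0.0137]]
riser yaw 84.83062596034816
[0.5543 0.0433 0.055 ] [0.5647 0.0483 0.055 ] [0.5443 0.0514 0.055 ] 0.020611939011014588
riser x,y -0.08883870729517043 0.02549229049001769
riser x,y -0.08291270512618196 0.015574565541162077
riser x,y -0.08170425109949772 0.036151048930195676
opening centre [0.5554 0.0547]
t 3.0667 n 7 dist 27.89879080662719 ang 39.85084782075227
[-5.69, 0.08, 0.08, -0.12, 3.13, -2.46]
[-5.69, 0.08, 0.08, -0.11, 3.36, -2.14]
[-5.69, 0.08, 0.08, -0.1, 3.56, -1.79]
[-5.69, 0.08, 0.08, -0.1, 3.72, -1.43]
[-5.69, 0.08, 0.08, -0.09, 3.84, -1.06]
[-5.69, 0.08, 0.08, -0.08, 3.93, -0.67]
[-5.69, 0.08, 0.08, -0.08, 3.98, -0.28]
```

```bash
python3 -m jog '[[[-5.7,0.1,0.1,-0.1,3.1,-2.5,7],[-5.7,0.1,0.1,-0.1,3.4,-2.1,7],[-5.7,0.1,0.1,-0.1,3.6,-1.8,7],[-5.7,0.1,0.1,-0.1,3.7,-1.4,7],[-5.7,0.1,0.1,-0.1,3.8,-1.1,7]]]'
python3 -m jog '[[[-5.7,0.1,0.1,-0.1,3.9,-0.7,7],[-5.7,0.1,0.1,-0.1,4,-0.3,7],[0,0,0,0,0,0,7],[0,0,0,0,0,0,7]]]'
cat > hk.py <<'E'
from h import *
c=robot.read_camera("wrist"); save(c,"wrist2.png"); s,P,Rt=pose(); print(P,Rt.as_matrix())
for l,z in [("hook",.012),("hook_tip",.02),("rest",0)]:
    for r in robot.pinpoint(c,l)[:3]: print(l,r["confidence"],np.round(r["point"]),onz(c,r["point"],z))
hsv=cv2.cvtColor(c["img"],cv2.COLOR_RGB2HSV); m=cv2.inRange(hsv,(105,120,60),(125,255,255)); k,lab,st,ce=cv2.connectedComponentsWithStats(m)
i=1+st[1:,4].argmax(); rr=cv2.minAreaRect(np.argwhere(lab==i)[:,::-1].astype(np.float32)); print(st[i],rr); print(np.array([onz(c,p,.052)[:2] for p in cv2.boxPoints(rr)]))
E
python3 hk.py
```

```text
t: 3.48
tool_pos: [0.5486, -0.2792, 0.1757]
orientation: [-2.942, 0.205, -0.019]
force: [-0.2, 0.4, -0.0]
opening: 0.0704
t: 3.82
tool_pos: [0.5355, -0.3555, 0.173]
orientation: [3.133, -0.224, 0.002]
force: [-0.0, -0.2, -0.5]
opening: 0.0702
[ 0.5357 -0.3546  0.1726] [[ 0.9899 -0.142   0.0013]
 [-0.142  -0.9899  0.001 ]
 [ 0.0011 -0.0012 -1.    ]]
hook 0.98 [322. 218.] [ 0.5337 -0.356   0.012 ]
hook 0.97 [463. 242.] [ 0.4954 -0.4735  0.012 ]
hook 0.89 [303. 382.] [ 0.3736 -0.3136  0.012 ]
hook_tip 0.75 [318.  47.] [ 0.6642 -0.3712  0.02  ]
hook_tip 0.68 [613. 167.] [ 0.5444 -0.5919  0.02  ]
rest 0.87 [322. 213.] [ 0.5355 -0.3563  0.    ]
[ 306  164   28  120 3082] ((319.5, 223.5), (119.0, 27.0), 90.0)
[[ 0.585  -0.3512]
 [ 0.5822 -0.3704]
 [ 0.4904 -0.3581]
 [ 0.4934 -0.337 ]]
```

View pics/wrist2.png

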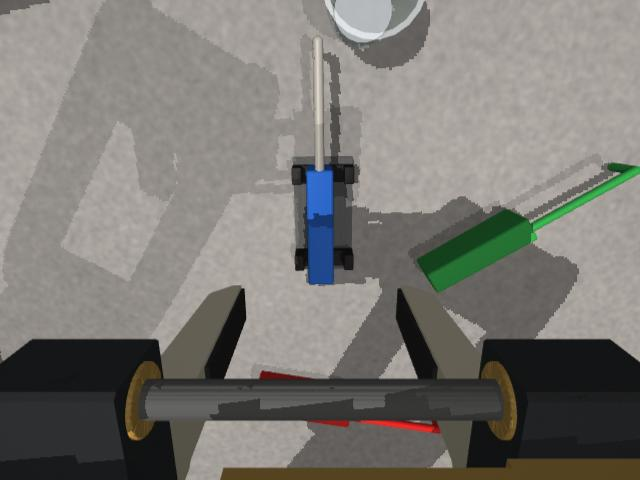

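The view shows the blue handle at (320,224) seated in the rest and aligned with the image. The tip is at (318,42), the beaker clear above it, and the green decoy is off to the right. The grasp alignment is good, so I'm going down.

```bash
python3 -m jog '[[[0,0,0,0,0,3.5,5],[0,0,0,0,0,3.5,5],[0,0,0,0,0,3.5,5],[0,0,0,0,0,2.5,5],[0,0,0,0,0,1.5,5]]]'
python3 -m jog '[[[0,0,0,0.1,0,0.9,5],[0,0,0,0,0,0,5],[0,0,0,0,0,0,0],[0,0,0,0,0,0,0],[0,0,0,0,0,0,0]]]' 45
python3 -m jog '[[[0,0,0,0,0,0,0],[0,0,0,0,0,0,0],[0,0,0,0,0,0,0],[0,0,0,0,0,0,0]]]'
```

```text
t: 4.43
tool_pos: [0.5341, -0.3523, 0.0228]
orientation: [-3.13, 0.221, 0.006]
force: [0.3, 0.1, -0.3]
opening: 0.0504
t: 4.85
tool_pos: [0.5386, -0.3557, 0.0207]
orientation: [3.132, -0.222, 0.006]
force: [-0.1, -0.1, 0.3]
opening: 0.0346
t: 5.18
tool_pos: [0.5378, -0.3551, 0.0194]
orientation: [3.133, -0.222, 0.003]
force: [-0.0, -0.3, 6.6]
opening: 0.0198
```

```bash
python3 -m jog '[[[0,0,0,0,0,-1,0],[0,0,0,0,0,-2.5,0],[0,0,0,0,0,-3,0],[0,0,0,0,0,-3,0],[0,0,0,0,0,-3,0]]]'
python3 -c "
from h import *
plan([.535,-.175,.13],down(84.8))"
```

```text
t: 5.6
tool_pos: [0.5365, -0.3541, 0.1444]
orientation: [-3.133, 0.222, 0.001]
force: [1.1, -0.8, -1.0]
opening: 0.0199
t 5.6 n 14 dist 17.966485006937194 ang 92.8948019698001
[-0.0, -0.0, -6.64, -0.04, -1.28, 0.1]
[-0.0, -0.0, -6.64, 0.1, -1.27, 0.1]
[-0.0, -0.0, -6.64, 0.25, -1.25, 0.1]
[-0.0, -0.0, -6.64, 0.39, -1.22, 0.1]
[-0.0, -0.0, -6.64, 0.53, -1.16, 0.1]
[-0.0, -0.0, -6.64, 0.66, -1.09, 0.1]
[-0.0, -0.0, -6.64, 0.79, -1.01, 0.1]
[-0.0, -0.0, -6.64, 0.9, -0.91, 0.1]
[-0.0, -0.0, -6.64, 1.0, -0.8, 0.1]
[-0.0, -0.0, -6.64, 1.08, -0.68, 0.1]
[-0.0, -0.0, -6.64, 1.15, -0.55, 0.1]
[-0.0, -0.0, -6.64, 1.21, -0.42, 0.1]
[-0.0, -0.0, -6.64, 1.25, -0.27, 0.1]
[-0.0, -0.0, -6.64, 1.27, -0.13, 0.1]
```

```bash
python3 -m jog '[[[0,0,-6.6,0,-1.3,0,0],[0,0,-6.6,0.1,-1.3,0,0],[0,0,-6.6,0.3,-1.2,0,0],[0,0,-6.6,0.4,-1.2,0,0],[0,0,-6.6,0.5,-1.2,0,0]]]'
python3 -m jog '[[[0,0,-6.6,0.7,-1.1,0,0],[0,0,-6.6,0.8,-1,0,0],[0,0,-6.6,0.9,-0.9,0,0],[0,0,-6.6,1,-0.8,0,0],[0,0,-6.6,1.1,-0.7,0,0]]]'
python3 -m jog '[[[0,0,-6.6,1.1,-0.6,0.3,0],[0,0,-6.6,1.2,-0.4,0.3,0],[0,0,-6.6,1.2,-0.3,0.3,0],[0,0,-6.6,1.3,-0.1,0.3,0],[0,0,0,0,0,0,0]]]'
cat > c.py <<'E'
from h import *
c=robot.read_camera("wrist"); save(c,"wrist3.png"); s,P,Rt=pose(); M=Rt.as_matrix(); print(s["t"],P,M)
print("yaw",np.degrees(np.arctan2(M[1,0],M[0,0])))
tip=P+.130*M[:,0]; print("tip pred",tip,proj(c,tip),"rod end px",proj(c,tip-.028*M[:,2]), "rod root",proj(c,P+.045*M[:,0]-.0286*M[:,2]))
for l in ("hook","hook_tip"):
    for r in robot.pinpoint(c,l)[:2]: print(l,r["confidence"],np.round(r["point"],1),onz(c,r["point"],tip[2]))
E
python3 c.py
```

```text
t: 6.02
tool_pos: [0.5443, -0.2902, 0.1434]
orientation: [-3.066, -0.686, -0.0]
force: [1.0, 0.5, -0.7]
opening: 0.0198
t: 6.43
tool_pos: [0.552, -0.2262, 0.1433]
orientation: [-2.745, -1.529, -0.0]
force: [-0.2, -0.8, -1.4]
opening: 0.0197
t: 6.85
tool_pos: [0.557, -0.1743, 0.1305]
orientation: [-2.32, -2.116, -0.001]
force: [-0.9, 0.8, -2.1]
opening: 0.0196
6.9 [ 0.5571 -0.1756  0.1309] [[ 0.0989  0.9951 -0.0004]
 [ 0.9951 -0.0989  0.0005]
 [ 0.0005 -0.0004 -1.    ]]
yaw 84.32661518218868
tip pred [ 0.5699 -0.0462  0.131 ] [328.7539 -12.689 ] rod end px [330.5063 -42.2837] rod root [327.1762 231.5893]
hook 0.84 [322.4 299.2] [ 0.5562 -0.171   0.131 ]
hook_tip 0.9 [108.8 183.6] [ 0.4716 -0.1097  0.131 ]
```

View pics/wrist3.png

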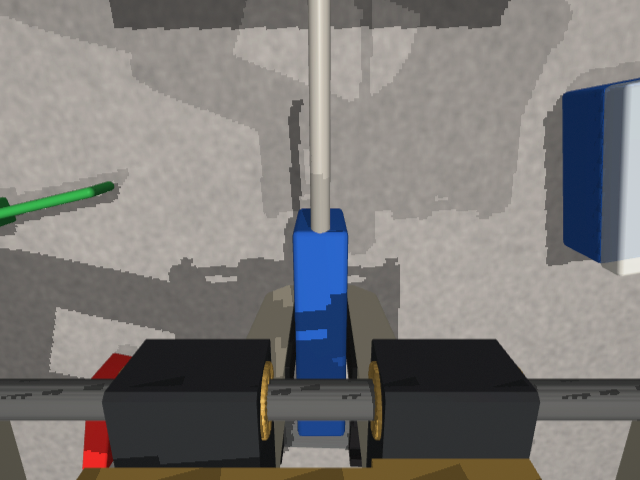

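```bash
python3 -c "
from h import *
plan([.5361,-.166,.073],down(84.8),5)"
```

```text
t 7.0 n 5 dist 6.319757570078911 ang 0.6808597112995787
[0.01, 0.0, -0.14, 0.18, -0.45, 1.17]
[0.01, 0.0, -0.14, 0.18, -0.45, 1.17]
[0.01, 0.0, -0.14, 0.18, -0.44, 1.17]
[0.01, 0.0, -0.14, 0.18, -0.44, 1.17]
[0.01, 0.0, -0.14, 0.18, -0.44, 1.17]
```

```bash
python3 -m jog '[[[0,0,-0.1,0.2,-0.4,1.2,0],[0,0,-0.1,0.2,-0.4,1.2,0],[0,0,-0.1,0.2,-0.5,1.2,0],[0,0,-0.1,0.2,-0.5,1.2,0],[0,0,-0.1,0.1,-0.4,1,0]]]'
python3 -m jog '[[[0,0,0,0,0,0,0],[0,0,0,0,0,0,0],[0,0,0,0,0,0,0]]]'
python3 -c "
from h import *
plan([.5442,-.0765,.072],down(84.8),5)
c=robot.read_camera('scene'); save(c,'scene1.png'); cv2.imwrite('pics/scene1c.png',cv2.resize(cv2.cvtColor(c['img'],cv2.COLOR_RGB2BGR)[150:330,250:490],None,fx=3,fy=3,interpolation=cv2.INTER_CUBIC))
s,P,Rt=pose(); M=Rt.as_matrix(); tip=P+.130*M[:,0]
print(P,np.degrees(np.arctan2(M[1,0],M[0,0])),tip,proj(c,tip),proj(c,tip-.028*M[:,2]),(proj(c,tip)-[250,150])*3,(proj(c,tip-.0315*M[:,2])-[250,150])*3)
print([(l,r['confidence'],r['point']) for l in ['hook_tip'] for r in robot.pinpoint(c,l)[:4]])"
```

```text
t: 7.42
tool_pos: [0.5346, -0.165, 0.0706]
orientation: [-2.319, -2.117, 0.001]
force: [0.6, 0.2, -1.9]
opening: 0.0195
t: 7.67
tool_pos: [0.5369, -0.1659, 0.0736]
orientation: [2.319, 2.117, 0.001]
force: [-0.1, 0.1, -1.8]
opening: 0.0195
t 7.6667 n 5 dist 8.9674860123921 ang 0.08324627195730867
[0.02, 0.0, -0.0, 1.79, -0.02, 0.03]
[0.02, 0.0, -0.0, 1.79, -0.02, 0.03]
[0.02, 0.0, -0.0, 1.79, -0.02, 0.03]
[0.02, 0.0, -0.0, 1.79, -0.02, 0.03]
[0.02, 0.0, -0.0, 1.79, -0.02, 0.03]
[ 0.5372 -0.166   0.074 ] 84.79856008060459 [ 0.549  -0.0365  0.074 ] [357.7441 238.8421] [359.2654 229.6664] [323.2322 266.5264] [328.3856 235.4431]
[('hook_tip', 0.97, [114.2, 257.4]), ('hook_tip', 0.89, [48.5, 405.1])]
```

View pics/scene1c.png

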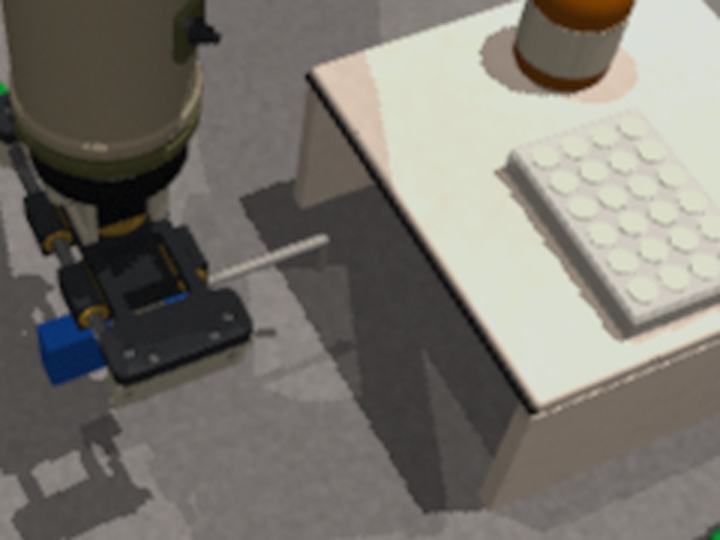

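In the crop the prong tip is at about (321,264), against a predicted (323,266), so the hook model holds. I'm going in above the eye.

```bash
python3 -m jog '[[[0,0,0,1.8,0,0,0],[0,0,0,1.8,0,0.1,0],[0,0,0,1.8,0,0,0],[0,0,0,1.5,0,0,0],[0,0,0,1,0,0,0]]]'
python3 -m jog '[[[0,0,0,0.6,0,0,0],[0,0,0,0.5,-0.1,0,0],[0,0,0,0,0,0,0],[0,0,0,0,0,0,0],[0,0,0,0,0,0,0]]]'
python3 -m jog '[[[0,0,0,0,0,0.2,0],[0,0,0,0,0,0.2,0],[0,0,0,0,0,0.2,0],[0,0,0,0,0,0.2,0],[0,0,0,0,0,0,0]]]'
python3 -c "
from h import *
plan([.5442,-.0765,.066],down(84.8),5)"
```

```text
t: 8.18
tool_pos: [0.5445, -0.0858, 0.0731]
orientation: [2.318, 2.118, 0.002]
force: [1.3, 1.2, -1.8]
opening: 0.02
t: 8.6
tool_pos: [0.5437, -0.0766, 0.0723]
orientation: [2.32, 2.117, 0.001]
force: [0.9, -0.5, -1.2]
opening: 0.02
t: 9.02
tool_pos: [0.5432, -0.076, 0.0635]
orientation: [-2.32, -2.118, 0.0]
force: [-0.6, 0.5, -2.3]
opening: 0.0198
t 9.0167 n 5 dist 0.27976905258267004 ang 0.021199428470847218
[-0.0, -0.0, -0.0, -0.01, 0.02, -0.05]
[-0.0, -0.0, -0.0, -0.01, 0.02, -0.05]
[-0.0, -0.0, -0.0, -0.01, 0.02, -0.05]
[-0.0, -0.0, -0.0, -0.01, 0.02, -0.05]
[-0.0, -0.0, -0.0, -0.01, 0.02, -0.05]
```

```bash
python3 -m jog '[[[0,0,0,0,0.1,0.1,0],[0,0,0,0,0,0.2,0],[0,0,0,0,0,0,0],[0,0,0,0,0,0,0]]]'
python3 -m jog '[[[0,0,0,0,0,0.2,0],[0,0,0,0,0,0.2,0],[0,0,0,0,0,0,0],[0,0,0,0,0,0,0]]]'
```

```text
t: 9.35
tool_pos: [0.5445, -0.076, 0.061]
orientation: [2.32, 2.118, 0.0]
force: [-0.5, -1.0, -1.6]
opening: 0.0199
t: 9.68
tool_pos: [0.5444, -0.076, 0.0569]
orientation: [2.32, 2.118, 0.0]
force: [-0.5, -0.2, -2.2]
opening: 0.0201
```

```bash
python3 -m jog '[[[0,0,0,0,0,0.2,0],[0,0,0,0,0,0.2,0],[0,0,0,0,0,0,0],[0,0,0,0,0,0,0]]]'
python3 -m jog '[[[0,0,0,0,0,0.2,0],[0,0,0,0,0,0.1,0],[0,0,0,0,0,0,0],[0,0,0,0,0,0,0]]]'
```

```text
t: 10.02
tool_pos: [0.5444, -0.076, 0.0529]
orientation: [2.32, 2.118, 0.0]
force: [-0.7, 0.3, -1.2]
opening: 0.0197
t: 10.35
tool_pos: [0.5446, -0.076, 0.0501]
orientation: [2.32, 2.118, 0.001]
force: [0.2, 0.4, -1.0]
opening: 0.02
```

```bash
python3 -m jog '[[[0,0,0,0,0,0.2,0],[0,0,0,0,0,0.2,0],[0,0,0,0,0,0,0],[0,0,0,0,0,0,0]]]'
for i in 1; do python3 -m jog '[[[0,0,0,-0.2,0,0,0],[0,0,0,-0.2,0,0,0],[0,0,0,0,0,0,0]]]'; done
python3 -m jog '[[[0,0,0,-0.2,0,0,0],[0,0,0,-0.2,0,0,0],[0,0,0,0,0,0,0]]]'
```

```text
t: 10.68
tool_pos: [0.5444, -0.076, 0.0459]
orientation: [2.32, 2.118, 0.0]
force: [0.0, 0.0, -1.4]
opening: 0.0199
t: 10.93
tool_pos: [0.5443, -0.08, 0.0462]
orientation: [2.32, 2.118, 0.001]
force: [0.4, 0.8, -2.1]
opening: 0.0197
t: 11.18
tool_pos: [0.5439, -0.084, 0.0462]
orientation: [2.32, 2.118, 0.001]
force: [-0.3, 3.6, -1.7]
opening: 0.02
```

Contact: +3.6 N outward on the pull, so the eye is caught. I'm pulling gently.

```bash
python3 -m jog '[[[0,0,0,-0.2,0,0,0],[0,0,0,-0.2,0,0,0],[0,0,0,-0.2,0,0,0],[0,0,0,-0.2,0,0,0],[0,0,0,-0.2,0,0,0]]]'
python3 -m jog '[[[0,0,0,-0.3,0,0,0],[0,0,0,-0.3,0,0,0],[0,0,0,-0.3,0,0,0],[0,0,0,-0.3,0,0,0],[0,0,0,-0.3,0,0,0]]]'
python3 -m jog '[[[0,0,0,-0.3,0,0,0],[0,0,0,-0.3,0,0,0],[0,0,0,-0.3,0,0,0],[0,0,0,-0.3,0,0,0],[0,0,0,-0.3,0,0,0]]]'
```

```text
t: 11.6
tool_pos: [0.543, -0.0941, 0.0462]
orientation: [2.319, 2.118, 0.001]
force: [0.3, 4.4, -1.3]
opening: 0.0199
t: 12.02
tool_pos: [0.5416, -0.1092, 0.0462]
orientation: [2.319, 2.118, 0.001]
force: [0.0, 5.3, -0.6]
opening: 0.0199
t: 12.43
tool_pos: [0.5403, -0.1241, 0.0462]
orientation: [2.319, 2.118, 0.001]
force: [0.5, 4.7, -1.7]
opening: 0.0197
```

```bash
python3 -m jog '[[[0,0,0,-0.3,0,0,0],[0,0,0,-0.3,0,0,0],[0,0,0,-0.3,0,0,0],[0,0,0,-0.3,0,0,0],[0,0,0,-0.3,0,0,0]]]'
python3 -m jog '[[[0,0,0,-0.3,0,0,0],[0,0,0,-0.3,0,0,0],[0,0,0,-0.3,0,0,0],[0,0,0,-0.3,0,0,0],[0,0,0,-0.3,0,0,0]]]'
python3 -m jog '[[[0,0,0,-0.3,0,0,0],[0,0,0,-0.3,0,0,0],[0,0,0,-0.3,0,0,0],[0,0,0,-0.3,0,0,0],[0,0,0,-0.3,0,0,0]]]'
python3 -m jog '[[[0,0,0,-0.3,0,0,0],[0,0,0,-0.3,0,0,0],[0,0,0,-0.3,0,0,0],[0,0,0,-0.3,0,0,0],[0,0,0,-0.3,0,0,0]]]'
python3 w.py wrist4.png
python3 -c "
from h import *
c=robot.read_camera('top'); save(c,'top1.png'); print([(l,r['confidence'],r['point'],onz(c,r['point'],z)) for l,z in [('slot_mid',.055),('tray',0)] for r in robot.pinpoint(c,l)[:2]])"
```

```text
t: 12.85
tool_pos: [0.5389, -0.1391, 0.0462]
orientation: [2.319, 2.118, 0.001]
force: [0.4, 5.1, -1.9]
opening: 0.0199
t: 13.27
tool_pos: [0.5375, -0.154, 0.0462]
orientation: [2.319, 2.118, 0.001]
force: [1.0, 5.4, -1.5]
opening: 0.0201
t: 13.68
tool_pos: [0.5362, -0.1689, 0.0462]
orientation: [2.319, 2.118, 0.001]
force: [1.0, 5.1, -1.1]
opening: 0.0196
t: 14.1
tool_pos: [0.5348, -0.1839, 0.0462]
orientation: [2.32, 2.118, 0.001]
force: [0.8, 5.6, -1.4]
opening: 0.0195
yellow [284   0  24   6 130] [296.5692   2.3462] [ 0.5356 -0.0617  0.055 ]
yellow [331   0  28   6 153] [343.3268   2.3725] [ 0.552  -0.0632  0.055 ]
[('slot_mid', 0.69, [291.7, 210.0], array([ 0.5745, -0.0369,  0.055 ])), ('slot_mid', 0.19, [299.9, 225.2], array([ 0.537 , -0.0564,  0.055 ])), ('tray', 0.66, [293.1, 211.1], array([ 0.5782, -0.0352,  0.    ]))]
```

```bash
python3 -m jog '[[[0,0,0,-0.2,0,0,0],[0,0,0,-0.2,0,0,0],[0,0,0,-0.2,0,0,0],[0,0,0,-0.2,0,0,0],[0,0,0,-0.2,0,0,0]]]'
python3 -m jog '[[[0,0,0,-0.2,0,0,0],[0,0,0,-0.2,0,0,0],[0,0,0,-0.2,0,0,0],[0,0,0,-0.1,0,0,0],[0,0,0,-0.1,0,0,0]]]'
python3 -m jog '[[[0,0,0,-0.1,0,0,0],[0,0,0,-0.1,0,0,0],[0,0,0,-0.1,0,0,0]]]'
```

```text
t: 14.82
tool_pos: [0.5339, -0.1936, 0.0461]
orientation: [2.32, 2.118, 0.001]
force: [0.7, 4.2, -1.8]
opening: 0.02
t: 15.23
tool_pos: [0.5332, -0.2018, 0.0462]
orientation: [2.32, 2.118, 0.001]
force: [0.7, 4.0, -2.2]
opening: 0.0198
t: 15.48
tool_pos: [0.5329, -0.2046, 0.0462]
orientation: [2.319, 2.118, 0.001]
force: [1.5, 4.0, -1.3]
opening: 0.0195
```

```bash
python3 -m jog '[[[0,0,0,-0.1,0,0,0],[0,0,0,-0.1,0,0,0],[0,0,0,-0.1,0,0,0]]]'
python3 -m jog '[[[0,0,0,-0.1,0,0,0],[0,0,0,-0.1,0,0,0],[0,0,0,0,0,0,0]]]'
python3 -m jog '[[[0,0,0,-0.1,0,0,0],[0,0,0,-0.1,0,0,0],[0,0,0,0,0,0,0]]]'
```

```text
t: 15.73
tool_pos: [0.5327, -0.2076, 0.0462]
orientation: [2.319, 2.118, 0.001]
force: [1.2, 4.2, -1.0]
opening: 0.0196
t: 15.98
tool_pos: [0.5325, -0.2098, 0.0462]
orientation: [2.319, 2.118, 0.001]
force: [0.0, 2.8, -1.9]
opening: 0.0196
t: 16.23
tool_pos: [0.5323, -0.2113, 0.0461]
orientation: [2.32, 2.118, 0.001]
force: [1.4, 5.6, -1.6]
opening: 0.0198
```

```bash
python3 -m jog '[[[0,0,0,-0.1,0,0,0],[0,0,0,0,0,0,0]]]'
python3 -m jog '[[[0,0,0,-0.1,0,0,0],[0,0,0,0,0,0,0]]]'
```

```text
t: 16.4
tool_pos: [0.5322, -0.2115, 0.0459]
orientation: [-2.319, -2.118, -0.002]
force: [0.8, 8.5, -1.6]
opening: 0.0197
t: 16.57
tool_pos: [0.5321, -0.2117, 0.0457]
orientation: [-2.318, -2.117, -0.003]
force: [2.3, 11.6, -1.8]
opening: 0.0201
```

Force has risen to 11.6 N with no further motion after about 128 mm, so the tray is at its stop. I'm unloading, centring the prong in the opening and lifting out.

```bash
python3 -m jog '[[[0,0,0,0.2,0,0,0],[0,0,0,0.2,0,0,0],[0,0,0,0.2,0,0,0],[0,0,0,0.1,0,0,0],[0,0,0,0,0,0,0]]]'
python3 -m jog '[[[0,0,0,0,0,-0.2,0],[0,0,0,0,0,-0.2,0],[0,0,0,0,0,-0.4,0],[0,0,0,0,0,0,0]]]'
python3 -m jog '[[[0,0,0,0,0,-0.5,0],[0,0,0,0,0,-0.8,0],[0,0,0,0,0,-2,0],[0,0,0,0,0,-2,0],[0,0,0,0,0,-2,0]]]'
```

```text
t: 16.98
tool_pos: [0.5328, -0.2067, 0.0463]
orientation: [2.319, 2.118, 0.0]
force: [-0.2, -0.6, -1.0]
opening: 0.0197
t: 17.32
tool_pos: [0.5334, -0.2069, 0.0554]
orientation: [2.318, 2.117, 0.002]
force: [-0.3, -0.4, -1.4]
opening: 0.0199
t: 17.73
tool_pos: [0.5326, -0.2064, 0.1285]
orientation: [2.319, 2.118, 0.001]
force: [-0.0, 0.3, -2.3]
opening: 0.02
```

```bash
python3 -m jog '[[[0,0,0,-1,0,-1.5,0],[0,0,0,-2,0,-0.5,0]]]'
python3 -c "
from h import *
plan([.5374,-.355,.145],R.from_rotvec([3.133,-.222,.0]),14)"
```

```text
t: 17.9
tool_pos: [0.532, -0.2359, 0.1516]
orientation: [2.314, 2.118, 0.004]
force: [0.1, 0.1, -2.2]
opening: 0.0196
t 17.9 n 14 dist 11.942499631582312 ang 93.03847829805531
[0.02, -0.02, 6.65, -0.83, 0.21, 0.05]
[0.02, -0.02, 6.65, -0.8, 0.3, 0.05]
[0.02, -0.02, 6.65, -0.75, 0.39, 0.05]
[0.02, -0.02, 6.65, -0.7, 0.48, 0.05]
[0.02, -0.02, 6.65, -0.64, 0.56, 0.05]
[0.02, -0.02, 6.65, -0.57, 0.63, 0.05]
[0.02, -0.02, 6.65, -0.5, 0.69, 0.05]
[0.02, -0.02, 6.65, -0.42, 0.74, 0.05]
[0.02, -0.02, 6.65, -0.33, 0.79, 0.05]
[0.02, -0.02, 6.65, -0.23, 0.82, 0.05]
[0.02, -0.02, 6.65, -0.14, 0.84, 0.05]
[0.02, -0.02, 6.65, -0.04, 0.85, 0.05]
[0.02, -0.02, 6.65, 0.06, 0.85, 0.05]
[0.02, -0.02, 6.65, 0.16, 0.84, 0.05]
```

```bash
python3 -m jog '[[[0,0,6.6,-0.8,0.2,0,0],[0,0,6.6,-0.8,0.3,0,0],[0,0,6.6,-0.8,0.4,0,0],[0,0,6.6,-0.7,0.5,0,0],[0,0,6.6,-0.6,0.6,0,0]]]'
python3 -m jog '[[[0,0,6.7,-0.6,0.6,0,0],[0,0,6.7,-0.5,0.7,0,0],[0,0,6.7,-0.4,0.7,0,0],[0,0,6.7,-0.3,0.8,0,0],[0,0,6.7,-0.2,0.8,0,0]]]'
python3 -m jog '[[[0,0,6.7,-0.1,0.8,0,0],[0,0,6.7,0,0.9,0,0],[0,0,6.7,0.1,0.9,0,0],[0,0,6.6,0.2,0.8,0,0],[0,0,0,0,0,0,0]]]'
python3 -m jog '[[[0,0,0,0,0,0,0]]]'
python3 -c "
from h import *
c=robot.read_camera('top'); save(c,'top2.png')
plan([.5376,-.355,.040],R.from_rotvec([3.133,-.222,.0]),5)
c=robot.read_camera('wrist'); save(c,'wrist5.png')"
```

```text
t: 18.32
tool_pos: [0.5375, -0.2791, 0.1481]
orientation: [2.829, 1.364, 0.001]
force: [-0.3, 0.3, -2.0]
opening: 0.02
t: 18.73
tool_pos: [0.5444, -0.3204, 0.148]
orientation: [3.102, 0.491, 0.002]
force: [0.6, -0.2, -1.4]
opening: 0.0199
t: 19.15
tool_pos: [0.5512, -0.355, 0.1479]
orientation: [3.131, -0.24, 0.002]
force: [-0.0, 1.1, -0.9]
opening: 0.0198
t: 19.23
tool_pos: [0.5511, -0.3538, 0.1477]
orientation: [3.133, -0.225, 0.001]
force: [-0.6, 0.7, -2.0]
opening: 0.0199
t 19.2833 n 5 dist 10.839451364283438 ang 0.09225717443442663
[-0.01, -0.01, -0.01, -0.26, 0.07, 2.15]
[-0.01, -0.01, -0.01, -0.26, 0.07, 2.15]
[-0.01, -0.01, -0.01, -0.26, 0.07, 2.15]
[-0.01, -0.01, -0.01, -0.26, 0.07, 2.15]
[-0.01, -0.01, -0.01, -0.26, 0.07, 2.15]
```

View pics/top2.png

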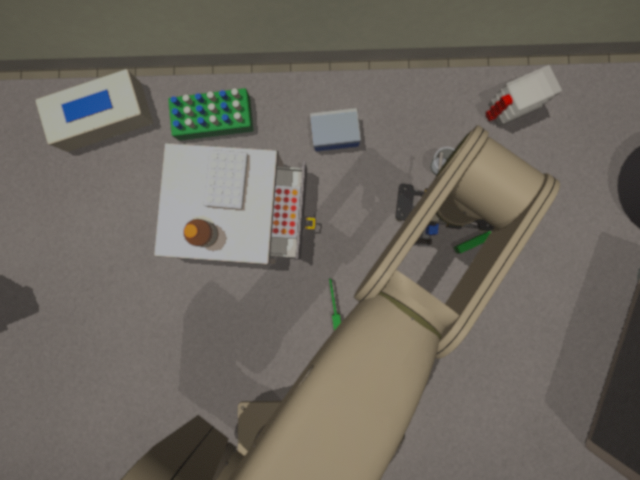

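View pics/wrist5.png

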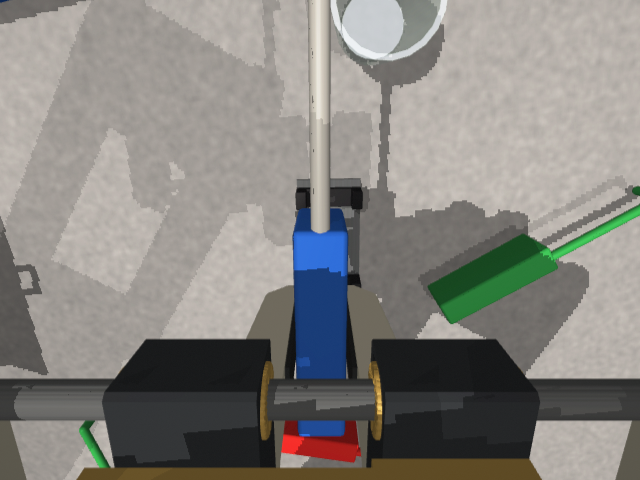

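The top view shows the tray fully out with its front at column ~305 and the eye at (312,224). The bystanders are unmoved. The wrist view shows the hook above its rest and 13 mm too far forward, so I'll correct that and lower it.

```bash
python3 -m jog '[[[0,0,0,-0.7,0.2,0,0],[0,0,0,-0.6,0.2,1,0],[0,0,0,0,0,2.5,0],[0,0,0,0,0,3,0],[0,0,0,0,0,2.5,0]]]'
python3 -m jog '[[[0,0,0,0,0,1.2,0],[0,0,0,0,0,0.6,0],[0,0,0,0,0,0,0],[0,0,0,0,0,0,0]]]'
python3 -c "
from h import *
plan([.5378,-.3551,.0200],R.from_rotvec([3.133,-.222,.0]),2)"
```

```text
t: 19.75
tool_pos: [0.5367, -0.3553, 0.0554]
orientation: [3.133, -0.228, 0.001]
force: [-0.7, -0.1, -1.8]
opening: 0.0198
t: 20.08
tool_pos: [0.5382, -0.356, 0.0403]
orientation: [3.132, -0.229, 0.003]
force: [-0.7, -0.0, -0.7]
opening: 0.0199
t 20.0833 n 2 dist 2.0296120781455267 ang 0.28945758002238386
[-0.0, -0.05, -0.14, -0.03, -0.04, 1.01]
[-0.0, -0.05, -0.14, -0.03, -0.04, 1.01]
```

```bash
python3 -m jog '[[[0,0,-0.2,0,-0.1,0.6,0],[0,0,-0.1,0,0,0.5,0],[0,0,0,0,0,0.4,0],[0,0,0,0,0,0.3,0],[0,0,0,0,0,0,0]]]'
python3 -m jog '[[[0,0,0,0,0,0.2,0],[0,0,0,0,0,0,0],[0,0,0,0,0,0,0]]]'
```

```text
t: 20.5
tool_pos: [0.5375, -0.3543, 0.0203]
orientation: [-3.133, 0.222, 0.001]
force: [-0.4, 0.2, -1.9]
opening: 0.0202
t: 20.75
tool_pos: [0.5382, -0.3548, 0.0195]
orientation: [3.133, -0.222, 0.002]
force: [-0.3, 0.3, -1.0]
opening: 0.0197
```

```bash
python3 -m jog '[[[0,0,0,0,0,0,1.6],[0,0,0,0,0,0,2.4],[0,0,0,0,0,0,3.5],[0,0,0,0,0,0,4.5],[0,0,0,0,0,0,4.5]]]' 5
python3 -m jog '[[[0,0,0,0,0,-0.5,4.5],[0,0,0,0,0,-2,4.5],[0,0,0,0,0,-3,4.5],[0,0,0,0,0,-4,4.5],[0,0,0,0,0,-4,4.5]]]'
python3 -m jog '[[[0,0,0,0,0,-2,4.5],[0,0,0,0,0,0,4.5]]]'
python3 hk.py; python3 a.py | grep -E "scene|slot|hook_tip|rest|bottle|tipbox|beaker|wellp|tray"
```

```text
t: 21.17
tool_pos: [0.538, -0.3547, 0.0193]
orientation: [3.134, -0.222, 0.001]
force: [-0.5, -0.1, 0.5]
opening: 0.0395
t: 21.58
tool_pos: [0.5369, -0.3539, 0.1548]
orientation: [-3.132, 0.222, 0.002]
force: [0.8, -0.1, 0.1]
opening: 0.0451
t: 21.75
tool_pos: [0.5409, -0.357, 0.1827]
orientation: [3.127, -0.221, 0.017]
force: [-0.5, -0.0, 1.1]
opening: 0.0454
[ 0.5398 -0.3561  0.1791] [[ 0.99   -0.1408  0.0068]
 [-0.1408 -0.99   -0.0049]
 [ 0.0074  0.0039 -1.    ]]
hook 0.96 [318. 225.] [ 0.5326 -0.3536  0.012 ]
hook 0.61 [456. 250.] [ 0.4923 -0.4734  0.012 ]
hook_tip 0.78 [316.  59.] [ 0.665  -0.3709  0.02  ]
hook_tip 0.7 [600. 173.] [ 0.5451 -0.5928  0.02  ]
rest 0.6 [321. 216.] [ 0.5371 -0.3567  0.    ]
[ 304  171   27  116 2858] ((317.0, 228.5), (115.0, 26.0), 90.0)
[[ 0.5855 -0.3506]
 [ 0.5828 -0.3699]
 [ 0.4906 -0.3574]
 [ 0.4936 -0.3364]]
top hook_tip 0.68 [329.2 276.5] [ 0.4109 -0.1246  0.02  ]
top hook_tip 0.54 [430.3 176. ] [ 0.6571 -0.3824  0.02  ]
top rest 0.62 [423.5 226.7] [ 0.5317 -0.3653  0.    ]
top tray 0.9 [302.  211.9] [ 0.5757 -0.0579  0.    ]
top slot_mid 0.94 
[... 740 characters left out ...]
28  0.02  ]
scene hook_tip 0.89 [ 50.3 403.2] [ 0.5535 -0.5951  0.02  ]
scene rest 0.85 [192.6 330.6] [ 0.5356 -0.3617  0.    ]
scene riser 0.95 [434.4 244.8] [0.5944 0.1241 0.    ]
scene ledge_edge 0.61 [383.7 227. ] [ 0.5718 -0.0026  0.115 ]
scene tray 0.6 [349.3 275.6] [ 0.573  -0.0624  0.    ]
scene slot_mid 0.96 [348.  264.2] [ 0.577  -0.0728  0.055 ]
scene wellplate 0.82 [456.2 224.2] [0.6341 0.1007 0.13  ]
scene bottle 0.73 [435.9 167.9] [0.5132 0.1519 0.13  ]
scene tipbox 0.92 [371.6 394.1] [ 0.779  -0.1475  0.    ]
scene tipbox 0.27 [381.  224.3] [0.5008 0.059  0.    ]
scene beaker 0.72 [197.2 425.4] [ 0.6877 -0.4111  0.    ]
scene beaker 0.65 [206.6 396.9] [ 0.6541 -0.3823  0.    ]
```

View pics/wrist2.png

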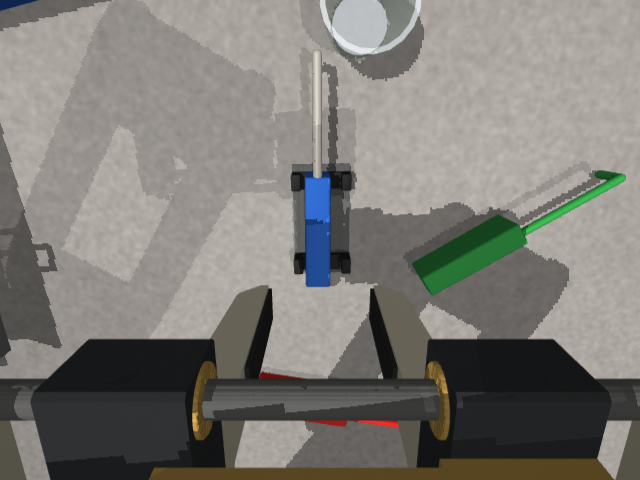

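View pics/scene0.png

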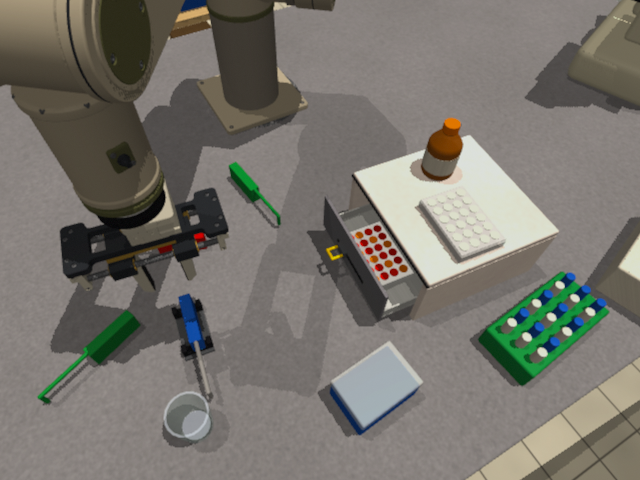

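The wrist view shows the hook seated in its rest as at the start. The scene view shows the tray out, with its front and yellow eye at about (335,252), and the bystanders in place. I'm handing in.

```bash
python3 -m jog '[[[0,0,0,0,0,0,4.5],[0,0,0,0,0,0,4.5],[0,0,0,0,0,0,4.5],[0,0,0,0,0,0,4.5]]]'; python3 -c "
from plant import robot
print(robot.close_job())"
```

```text
t: 23.48
tool_pos: [0.5378, -0.3546, 0.1742]
orientation: [3.134, -0.222, 0.001]
force: [0.0, 0.2, -1.2]
opening: 0.0451
the job is handed in; nothing more can be done
None
```

The tray is pulled out to its stop, the hook is back in its rest, and I handed the job in at about 23.5 s. No verdict was reported.

- **Finding the eye:** I spotted the yellow eye with the wrist camera tilted to look under the ledge. I then took the blue hook, reached in above the eye and lowered the prong into it, feeling for contact.
- **Pull:** The tray came out about 128 mm at readings of 3–6 N. At the stop the reading rose to 11.6 N with no further motion, about half of the 22 N limit.
- **Hook:** It is within about 1 mm of where it started in the wrist view, at the same seating height and heading, and released.
- **Tray:** The last pictures put the front about 70 mm out from the ledge; fully out is 65 mm.
- **Bystanders:** All four look in place in the pictures. The networks' positions agree with the start to within 10 mm, except one top-view bottle fix that was about 13 mm off. The scene camera put the bottle only about 2 mm from its start, so I took that as network error.
- **Disagreement:** My wrist-camera fix of the ledge edge differed from the networks' by about 6 mm. I allowed for it when aiming the prong.

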